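Set a carburettor mixture screw with the hanging slotted key

ROBOT

A 7-joint arm with a two-finger parallel gripper is mounted at the origin on the work surface. World frame = base frame: x ahead of the robot, y to its left, z up, the work surface at z = 0. Lengths are in m, angles in rad, forces in N, time in s.
With the tool pointing down it reaches from about 0.4 to 0.875 m from the base axis. Payload 19.3 kg.
Tool frame: the origin (TCP) lies between the finger pads; the fingertips stand 8 mm ahead of it and the grasp point (between the pads) lies 11 mm behind it (ctrl.tip_extent is the z of the fingertips in the tool frame, in m); z points along the fingers, y is the line along which they close (so a half turn about z gives the same grasp; the last joint's range is limited). The gripper opens to 85 mm and grips with 20 to 120 N. Pads are 22 mm wide; open, the fingers measure 114 mm over their backs; the gripper's body (76 mm by 85 mm) begins 54 mm behind the grasp point. The pads swing forward as they close: fully open they stand 13 mm farther back than shut.
Start: joints at [1.224, 0.521, -0.036, 1.599, 0.021, 1.021, -0.113], TCP at [0.171, -0.601, 0.239] pointing down, gripper open.
Joint ranges: [-2.91, 2.91], [-0.3, 2.13], [-1.5, 1.42], [0.17, 2.43], [-1.26, 4.41], [0.16, 1.93], [-2.52, 2.52]. Speed limits (rad/s): [1.89, 1.89, 2.39, 2.39, 3.01, 3.01, 3.01].

INTERFACE

Orientations are given as a rotation vector (axis times angle).
In Python, from cell import ctrl, vision, workorder, finder gives the robot as it stands.
- The arm moves only by the tool servo_tool, never from a script. Its argument "increments" is a list of rows, each an object of numbers: "ax", "ay", "az": the turn, a rotation vector about the tool's x, y, z in degrees; "x", "y", "z": the shift along the tool's x, y, z in m; "gripper": the opening, from 0 (shut) to 1 (fully open). A call has 1 to 10 rows; each row shifts and turns the commanded pose from where the row before left it, along the tool's axes as they then stand; what a row does not reach is not made up. A row lasts 1/8 s, in which the tool goes at most 62.5 mm and 10.7 degrees, less where a joint would pass 70% of its speed; a pose out of reach is approached as far as the arm can. A call with a gripper value outside its range is refused whole. The fingers move at their own pace and stop on an object; "force" is the grip in N (left out, the last holds). Time passes only in rows, so rows that do not move let the fingers close. It gives the time, the measured TCP pose, the force, the opening and the grip force at its end, in the units of the state.
- ctrl.sense(): the state, without advancing time (a new reading comes with each control period).
- vision.snapshot(name): name is "scene" or "top" or "wrist"; returns a dict with "color" (420x560x3 uint8, red, green, blue), "vfov" (degrees; the focal length in pixels is half the picture's height over the tangent of half this angle, whatever the lens; pixels are square), "cx", "cy" (the principal point, pixels), "R" (3x3) and "t" (3): a world point X has camera coordinates R X + t. Camera axes: x right, y down, z forward; pixel columns grow to the right and rows downward; lengths in m; the calibration is good to about 2 mm. A picture is of the moment at which its call begins. There is no depth.
- workorder.job_done(): hands the job in; it is judged then, once.
Trained networks look in a picture, given as the dict that the camera call returned (one of the last four; its "shot" number tells which), for a name from the list of things; names that differ only in an ending like _2 or _b are one class to them, and where a whole thing is asked for, a point or a joint stands for the part that bears it (a point fixed in the world has none). Each returns a list of dicts, best first, with "score" (0 to 1); they miss things now and then, are a little off and sometimes report something else, mostly with a low value. They report only what shows in the picture. A call takes as long as a camera call. They do not tell look-alikes from the thing itself.
- finder.silhouettes(query, picture): "mask" (420x560 bool, what is visible of it) and "rect" ([left, top, width, height] as shares, 0 to 1, of the picture: columns of its width, rows of its height, round what is visible of it).
- finder.spot_point(query, picture): "centre" ([row, column] as shares, 0 to 1, of the picture: columns of its width, rows of its height: a listed point, or the origin of a listed thing).
The state is a dict: "t": time; "qpos": joint angles; "joint_velocities": joint speeds; "effort": joint torques, N m; "position": TCP position; "orientation": TCP orientation; "ft_force": force on the tool from outside, world axes, zero at the start; "torque": the same for the moment, N m; "width": finger opening in m; "finger_force": force on a finger pad.
Only numpy, scipy, OpenCV 4.12 (cv2) and the standard library are available. Lean on these libraries where they do the work, as an engineer would, in place of code of your own. Each camera call takes 0.05 s, during which the arm holds its last target. There are 200 camera calls.

TASK

Lift the slotted thumb key (the one with the flat paddle handle) up and off its fork, leaving the other key hanging where it is, and slip it fully down over the flat tang of the carburettor's mixture screw. With the key turn the screw clockwise until it seats, then back it off a quarter turn, and finish still gripping the key, upright on the screw and keeping it there.

Things in the scene. Friction and masses are not known exactly. Their poses are not given: they have to be found in the camera images.
- thumb_key: Slotted steel key, loose, about 140 g, hangs upright by its collar. Origin: centre of lower end, z up. z 0-16 mm: two prongs 18 long in x; between them an open-ended slot along x, 6.5 wide (mouth flared to 9), 14 deep. Then shank 20 dia; collar 50 dia at z 52-58; flat paddle handle z 58-94, 44 long in x, 10 thick in y: pinch it across y. Half a turn: same
- round_key: The other hanging key, leave alone: same shank and collar, but a round knob 30 mm dia (z 58 to 88 mm) instead of the paddle, and a plain round end. Origin: centre of its lower end, z up. The keys hang 120 mm apart; which is on which fork varies
- stand: Fixed key stand. Origin: on the table midway between its two forks (y = +60, -60 mm). Each fork: two level bars, 28 mm clear between, from a rear beam at x 49 mm to tips at x -43 mm, turned up 7 mm. Collars rest on the bars at z 120 mm, key axis at x 0 (3 mm either way); the stand is all below z 130. Key comes out straight up (55 mm lift to clear) or up 15 mm, then to -x
- carb: Fixed carburettor on its 150 x 120 mm plate. Origin: on the table under the plate. Round throat, 72 mm dia, at x = +35 mm, up to z 109 mm; the mixture screw's upright axis is at x = -35 mm, y = 0, on a round boss 30 mm dia that ends at z 75 mm
- tang_top (a point): Top centre of the mixture screw's flat brass tang, on the screw's axis, turning with it; z up. Tang 18 mm long in x, 5 thick in y, top 5 mm tapering to 2.5 thick. Fully on, the key's prong ends rest on the shoulder (25 mm dia) 12 mm below this point, and the key has play of about 0.08 rad either way before it moves the screw
- mix_screw (a joint): Angle of the mixture screw, rad: 0 = seated on its stop, growing counter-clockwise from above (backing off); clockwise seats it. Starts 0.6 to 1.25 off the seat, limit 2.6; friction about 0.04 N m, stays where left, does not rise or sink. A quarter turn off the seat reads 1.57
There are look-alikes about, which are no part of the job. Leave any brown or orange look-alike of the thumb_key alone.

How it is judged:
By the outcome, as a careful person would: the job done as asked, in the order asked, and still so for the second after the job is handed in, while the arm keeps its last pose, push and grip.
It also fails if it takes over 45 s, if anything falls off the work surface, if the arm or the gripper's body presses on something with over 40 N, if the wrist force passes 120 N, or if a joint passes its speed limit or range.

## Working session

There is one attempt and no reset: what is moved stays moved. The work goes in short steps, Python scripts to look and compute and a tool call to move; the robot and the scene stay as the last step left them, time stands still between calls to the robot, and variables do not carry over. Pictures are saved under pics/ and viewed, at most 10 in all, crops included, and the job is handed in when it is done.

Besides the shell and the picture viewer there is one more tool, called after "Emit:" as a command line: name --argument value ..., lists and objects as JSON in quotes. servo_tool: Moves the arm, as the interface text tells. Its arguments: {"type":"object","properties":{"increments":{"type":"array"},"force":{"type":"number"}},"required":["increments"]}

```bash
mkdir -p pics; cat > h.py <<'E'
import numpy as np, cv2
from cell import ctrl, vision, workorder, finder
from scipy.spatial.transform import Rotation as Ro
H,W=420,560
def f(p): return H/2/np.tan(np.radians(p['vfov'])/2)
def ray(p,rc):
    d=np.array([(rc[1]-p['cx'])/f(p),(rc[0]-p['cy'])/f(p),1.]); R=np.array(p['R']);t=np.array(p['t'])
    d=R.T@d; return -R.T@t, d/np.linalg.norm(d)
def onz(p,rc,z):
    o,d=ray(p,rc); return o+d*(z-o[2])/d[2]
def proj(p,X):
    c=np.array(p['R'])@X+np.array(p['t']); return np.array([c[1]/c[2]*f(p)+p['cy'],c[0]/c[2]*f(p)+p['cx']])
def tri(L):
    A=np.zeros((3,3));b=np.zeros(3)
    for p,rc in L:
        o,d=ray(p,rc);M=np.eye(3)-np.outer(d,d);A+=M;b+=M@o
    X=np.linalg.solve(A,b); return X,[np.round(proj(p,X)-rc,1) for p,rc in L]
def save(p,n,box=None,s=1):
    im=p['color'][:,:,::-1]
    if box: im=im[box[0]:box[1],box[2]:box[3]]
    cv2.imwrite('pics/'+n+'.png',cv2.resize(im,None,fx=s,fy=s,interpolation=cv2.INTER_CUBIC))
def pts(q,p,k=4): return [(round(r['score'],2),np.round(np.array(r['centre'])*[H,W],1)) for r in finder.spot_point(q,p)[:k]]
E
python3 - <<'E'
from h import *
s=ctrl.sense();print(s['t'],s['position'],s['orientation'],s['width'],ctrl.tip_extent)
P={}
for n in('scene','top'):
    p=vision.snapshot(n);P[n]=p
    print(n,f(p),-np.array(p['R']).T@np.array(p['t']),p['cx'],p['cy'])
    for q in('thumb_key','round_key','stand','carb','tang_top'):print(q,pts(q,p))
cv2.imwrite('pics/a.png',np.hstack([P['scene']['color'],P['top']['color']])[:,:,::-1]) if 0 else None
save(P['scene'],'scene',None,1.4);save(P['top'],'top',None,1.4)
E
```

```text
0.0 [ 0.17068398 -0.60088055  0.23869481] [-3.11036332e+00 -4.33290510e-01  4.06299046e-04] 0.0856939906876898 0.008
scene 510.61921520959726 [0.91506344 0.43439264 1.03466197] 279.3652820318948 211.63279687784294
thumb_key [(0.89, array([197.6, 253.2])), (0.85, array([163.6, 211.3])), (0.71, array([252.1, 218.1])), (0.61, array([140.9, 234.4]))]
round_key [(0.57, array([163.5, 165.4]))]
stand [(0.86, array([189.4, 186.8]))]
carb [(0.74, array([301.6, 295.2]))]
tang_top [(0.58, array([271.5, 313.1]))]
top 490.7756394653765 [0.28855556 0.03289268 1.0374885 ] 274.7332114499916 208.76814477715666
thumb_key [(0.95, array([266. , 406.3])), (0.93, array([223.2, 337.5])), (0.65, array([176.5, 370.9])), (0.63, array([224.8, 399.7]))]
round_key [(0.97, array([167.2, 426.6]))]
stand [(0.91, array([177.5, 389.1]))]
carb [(0.79, array([173.1, 210.1]))]
tang_top [(0.63, array([181.1, 203.4]))]
```

View pics/scene.png

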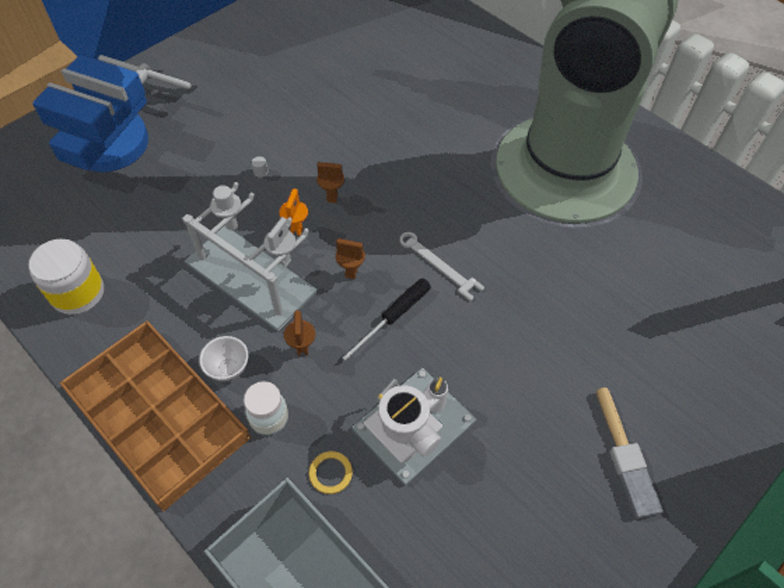

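View pics/top.png

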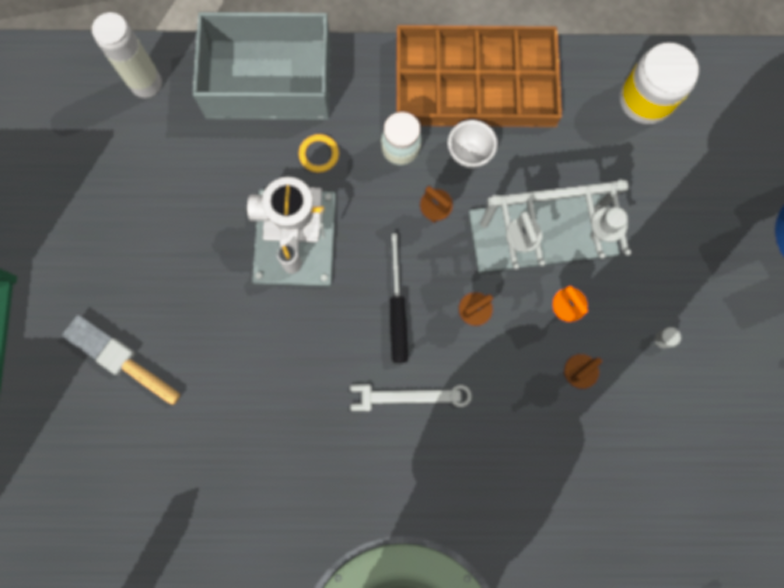

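The steel paddle key hangs at scene (278,238) and top (524,230) in the enlarged pictures. The others are the orange and brown paddle keys at scene (292,212), (330,180), (349,257) and (300,335), which are the look-alikes. The round key is at scene (226,203). The carburettor is at scene (404,410), with its boss and tang at (438,388). I'll confirm the steel key in a crop and measure.

```bash
python3 - <<'E'
from h import *
a=vision.snapshot('scene');b=vision.snapshot('top');w=vision.snapshot('wrist')
for q in('thumb_key','round_key','stand','carb','tang_top'):
    A=pts(q,a,7);B=pts(q,b,7);print(q)
    for sa,x in A:
        for sb,y in B:
            X,e=tri([(a,x),(b,y)])
            if np.abs(e).max()<4: print('  ',sa,sb,np.round(X,3),np.abs(e).max())
# wrist cam in tool
s=ctrl.sense();R=Ro.from_rotvec(s['orientation']).as_matrix()
print('cam in tool',R.T@(-np.array(w['R']).T@np.array(w['t'])-s['position']));print((np.array(w['R'])@R).round(3),f(w)); print(R.round(3))
A=cv2.resize(a['color'][120:240,120:260],None,fx=4,fy=4,interpolation=2)
B=cv2.resize(b['color'][110:210,320:460],None,fx=4,fy=4,interpolation=2)
im=np.zeros((600,800,3),np.uint8)
A=cv2.resize(a['color'][125:225,125:225],(400,400),interpolation=2);B=cv2.resize(b['color'][115:215,340:440],(400,400),interpolation=2)
cv2.imwrite('pics/crop.png',np.hstack([A,B])[:,:,::-1])
E
```

```text
thumb_key
   0.96 0.61 [ 0.63  -0.051 -0.012] 1.4
   0.9 0.63 [ 0.379 -0.26  -0.012] 0.9
   0.85 0.62 [ 0.467 -0.101 -0.007] 0.7
   0.78 0.74 [ 0.504 -0.277 -0.107] 2.4
   0.78 0.67 [ 0.563 -0.17   0.06 ] 3.6
   0.55 0.74 [ 0.479 -0.241 -0.003] 1.1
   0.55 0.67 [ 0.536 -0.147  0.137] 0.2
round_key
   0.81 0.64 [ 0.579 -0.28   0.066] 1.0
stand
   0.73 0.72 [ 0.567 -0.221 -0.002] 2.0
carb
   0.86 0.85 [ 0.585  0.169 -0.   ] 1.0
tang_top
   0.47 0.4 [0.54  0.168 0.076] 0.4
cam in tool [ 0.08238321 -0.00056615 -0.13406984]
[[-0.001  1.     0.001]
 [-0.949 -0.    -0.315]
 [-0.315 -0.001  0.949]] 376.89721147338577
[[ 0.962  0.273  0.   ]
 [ 0.273 -0.962 -0.   ]
 [-0.     0.    -1.   ]]
```

View pics/crop.png

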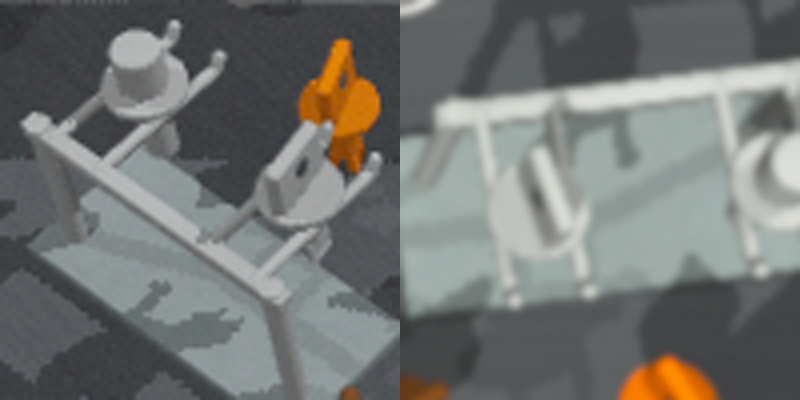

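The crop confirms it: the steel-grey key with the flat paddle hangs on the fork at left in the top view (540,195). Its neighbour has a round knob, and the orange one stands on the table. I'll go above the steel key for wrist views.

Emit:
servo_tool --increments '[{"x": 0.045, "y": -0.028, "z": -0.007, "gripper": 1}, {"x": 0.045, "y": -0.028, "z": -0.007}, {"x": 0.045, "y": -0.028, "z": -0.007}, {"x": 0.045, "y": -0.028, "z": -0.007}, {"x": 0.045, "y": -0.028, "z": -0.007}, {"x": 0.045, "y": -0.028, "z": -0.007}, {"x": 0.045, "y": -0.028, "z": -0.007}, {"x": 0.045, "y": -0.028, "z": -0.007}, {"x": 0.045, "y": -0.028, "z": -0.007}, {"x": 0.045, "y": -0.028, "z": -0.007}]'

```text
invalid input at $.increments[0]: expected keys ax, ay, az, x, y, z, gripper
```

Emit:
servo_tool --increments '[{"ax": 0, "ay": 0, "az": 0, "x": 0.045, "y": -0.028, "z": -0.007, "gripper": 1}, {"ax": 0, "ay": 0, "az": 0, "x": 0.045, "y": -0.028, "z": -0.007, "gripper": 1}, {"ax": 0, "ay": 0, "az": 0, "x": 0.045, "y": -0.028, "z": -0.007, "gripper": 1}, {"ax": 0, "ay": 0, "az": 0, "x": 0.045, "y": -0.028, "z": -0.007, "gripper": 1}, {"ax": 0, "ay": 0, "az": 0, "x": 0.045, "y": -0.028, "z": -0.007, "gripper": 1}, {"ax": 0, "ay": 0, "az": 0, "x": 0.045, "y": -0.028, "z": -0.007, "gripper": 1}, {"ax": 0, "ay": 0, "az": 0, "x": 0.045, "y": -0.028, "z": -0.007, "gripper": 1}, {"ax": 0, "ay": 0, "az": 0, "x": 0.045, "y": -0.028, "z": -0.007, "gripper": 1}, {"ax": 0, "ay": 0, "az": 0, "x": 0.045, "y": -0.028, "z": -0.007, "gripper": 1}, {"ax": 0, "ay": 0, "az": 0, "x": 0.045, "y": -0.028, "z": -0.007, "gripper": 1}]'

```text
t: 2.5
position: [0.5281, -0.2076, 0.3097]
orientation: [3.111, 0.433, 0.0]
ft_force: [0.7, -1.0, 0.1]
width: 0.0854
finger_force: 0.0
```

```bash
python3 - <<'E'
from h import *
w=vision.snapshot('wrist');save(w,'w1',None,1.4);np.save('w1.npy',w,allow_pickle=True)
print(pts('thumb_key',w),pts('round_key',w))
for r in finder.silhouettes('thumb_key',w)[:3]:
    print(r['score'],np.array(r['rect'])*[W,H,W,H])
E
```

```text
[(0.97, array([273.4, 286.3])), (0.93, array([204.2, 297.4])), (0.81, array([180.8, 184.3])), (0.69, array([ 27.5, 163.4]))] [(0.97, array([142. , 368.7]))]
0.98 [275.912 197.82   50.624  52.29 ]
0.71 [144.312 169.806  57.904  41.286]
0.69 [265.72  265.692  39.592  58.086]
```

View pics/w1.png

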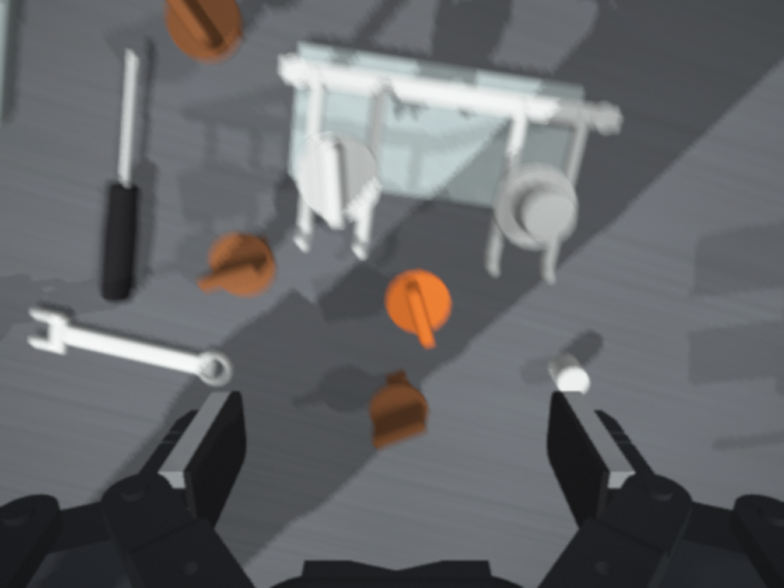

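The wrist picture shows the steel paddle key at (337,178), the round key at (540,210) and the orange key at (418,305). I'll move closer for the second view.

Emit:
servo_tool --increments '[{"ax": 0, "ay": 0, "az": 0, "x": 0.02, "y": -0.016, "z": 0.02, "gripper": 1}, {"ax": 0, "ay": 0, "az": 0, "x": 0.02, "y": -0.016, "z": 0.02, "gripper": 1}, {"ax": 0, "ay": 0, "az": 0, "x": 0, "y": 0, "z": 0, "gripper": 1}]'

```text
t: 3.08
position: [0.5564, -0.1666, 0.2678]
orientation: [-3.11, -0.435, 0.003]
ft_force: [-1.3, -0.3, 0.2]
width: 0.0858
finger_force: 0.0
```

```bash
python3 - <<'E'
from h import *
w=vision.snapshot('wrist');np.save('w2.npy',w,allow_pickle=True)
v=np.load('w1.npy',allow_pickle=True).item()
print(ctrl.sense()['position'],pts('thumb_key',w),pts('round_key',w),pts('stand',w))
im=np.zeros((600,800,3),np.uint8)
A=cv2.resize(v['color'][80:180,190:290],(400,400),interpolation=2);B=cv2.resize(w['color'][60:210,200:350],(400,400),interpolation=2)
cv2.imwrite('pics/w12.png',np.hstack([A,B])[:,:,::-1])
E
```

```text
[ 0.55621819 -0.16783849  0.26874982] [(0.96, array([316.9, 314.4])), (0.93, array([244.2, 325.7])), (0.79, array([222.1, 207.1])), (0.75, array([ 61.9, 188.5]))] [(0.85, array([191.2, 413.1]))] [(0.6, array([164.7, 338.5]))]
```

View pics/w12.png

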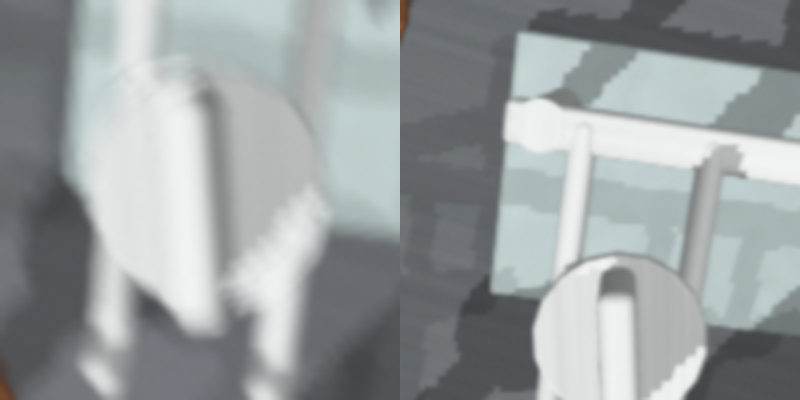

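The right crop shows the collar at crop (620,340). The paddle runs off the lower edge, so I'll take a lower, larger crop of the same picture and one from another place.

Emit:
servo_tool --increments '[{"ax": 0, "ay": 0, "az": 0, "x": -0.02, "y": 0.02, "z": 0, "gripper": 1}, {"ax": 0, "ay": 0, "az": 0, "x": 0, "y": 0, "z": 0, "gripper": 1}, {"ax": 0, "ay": 0, "az": 0, "x": 0, "y": 0, "z": 0, "gripper": 1}]'

```text
t: 3.65
position: [0.5431, -0.1922, 0.2698]
orientation: [3.111, 0.432, 0.001]
ft_force: [0.3, 0.1, 0.4]
width: 0.0858
finger_force: 0.0
```

```bash
python3 - <<'E'
from h import *
v=np.load('w2.npy',allow_pickle=True).item()
w=vision.snapshot('wrist');np.save('w3.npy',w,allow_pickle=True)
A=cv2.resize(v['color'][145:245,230:330],(400,400),interpolation=2);B=cv2.resize(w['color'][115:215,205:305],(400,400),interpolation=2)
cv2.imwrite('pics/w23.png',np.hstack([A,B])[:,:,::-1])
X=np.array([.56,-.165,.156]);print(proj(v,X),proj(w,X),pts('thumb_key',w),ctrl.sense()['position'])
E
```

```text
[202.83904778 283.3128234 ] [174.37394403 251.70946399] [(0.97, array([229.9, 304.7])), (0.94, array([204.3, 187.2])), (0.87, array([150. , 255.5])), (0.69, array([ 39.9, 165.7]))] [ 0.54331068 -0.1916338   0.26955099]
```

View pics/w23.png

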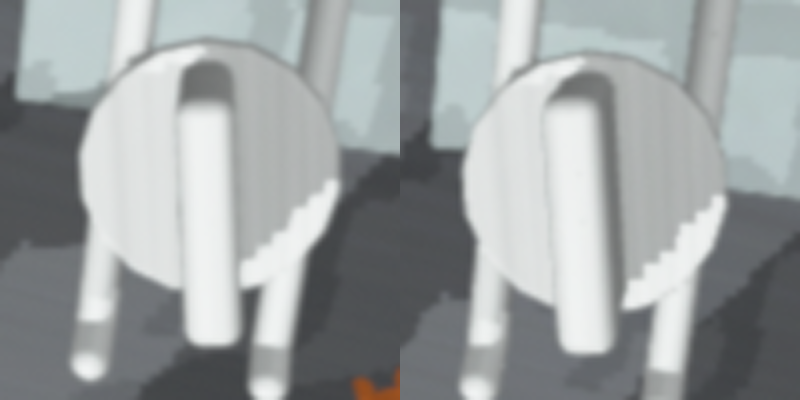

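```bash
python3 - <<'E'
from h import *
v=np.load('w2.npy',allow_pickle=True).item();w=np.load('w3.npy',allow_pickle=True).item()
F,e1=tri([(v,(170.75,281.25)),(w,(140.25,248.75))]);N,e2=tri([(v,(230.75,283.5)),(w,(202.5,251.75))])
print(F,N,e1,e2,np.linalg.norm(F-N))
C=[onz(p,c,.1225) for p,c in((v,(145+165/4,230+210/4)),(w,(115+179/4,205+194/4)))];print('collar',C)
for z in(.156,.154):
  for p,a,b in((v,(170.75,281.25),(230.75,283.5)),(w,(140.25,248.75),(202.5,251.75))):
    a=onz(p,a,z);b=onz(p,b,z);print(z,(a+b)/2,np.linalg.norm(a-b),np.degrees(np.arctan2(*(a-b)[1::-1])))
s=ctrl.sense();R=Ro.from_rotvec(s['orientation']).as_matrix();print(s['position'],np.degrees(np.arctan2(R[1,0],R[0,0])))
E
```

```text
[ 0.58179617 -0.15750882  0.15798686] [ 0.54331389 -0.16989871  0.16384433] [array([-0.2,  0.2]), array([ 0.2, -0.2])] [array([-0.,  0.]), array([ 0., -0.])] 0.04084978713098034
collar [array([ 0.56234533, -0.16365707,  0.1225    ]), array([ 0.56293098, -0.1629332 ,  0.1225    ])]
0.156 [ 0.56072478 -0.16414803  0.156     ] 0.04302860567353694 17.892830881706185
0.156 [ 0.56119032 -0.16371298  0.156     ] 0.042719567722652556 16.908965056592436
0.154 [ 0.56011404 -0.16431499  0.154     ] 0.043378778540104856 17.892830881706214
0.154 [ 0.56069903 -0.16366794  0.154     ] 0.04306421378530274 16.90896505659246
[ 0.54331068 -0.1916338   0.26955099] 15.87227913582499
```

Emit:
servo_tool --increments '[{"ax": 0, "ay": 0, "az": -1.5, "x": 0.0266, "y": -0.0218, "z": 0.02, "gripper": 1}, {"ax": 0, "ay": 0, "az": 0, "x": 0, "y": 0, "z": 0.03, "gripper": 1}, {"ax": 0, "ay": 0, "az": 0, "x": 0, "y": 0, "z": 0.03, "gripper": 1}, {"ax": 0, "ay": 0, "az": 0, "x": 0, "y": 0, "z": 0.028, "gripper": 1}, {"ax": 0, "ay": 0, "az": 0, "x": 0, "y": 0, "z": 0, "gripper": 1}, {"ax": 0, "ay": 0, "az": 0, "x": 0, "y": 0, "z": 0, "gripper": 1}]'

```text
t: 4.5
position: [0.5633, -0.1635, 0.1624]
orientation: [3.105, 0.475, 0.002]
ft_force: [0.1, 0.3, 0.3]
width: 0.085
finger_force: 0.0
```

```bash
python3 - <<'E'
from h import *
s=ctrl.sense();R=Ro.from_rotvec(s['orientation']).as_matrix();print(s['position'],np.degrees(np.arctan2(R[1,0],R[0,0])),s['qpos'],R[:,2])
print(R.T@(np.array([.5629,-.1634,.141])-s['position']))
w=vision.snapshot('wrist');save(w,'w4',None,1.2)
E
```

```text
[ 0.56331626 -0.16351767  0.16236396] 17.37694018157553 [ 0.33094137  0.55735201 -0.2115856   1.76849589  0.1510259   0.83046623
 -1.21906077] [ 1.03868702e-03 -1.45319275e-04 -9.99999450e-01]
[-0.00038237 -0.00024621  0.0213635 ]
```

View pics/w4.png

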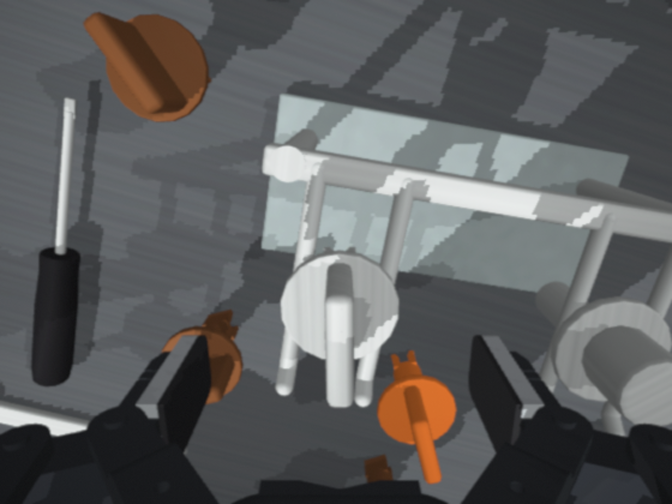

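The wrist picture shows the paddle (340,340) centred between the pads (205 and 475) and parallel to them, with the round key clear. I'll go down the remaining 21 mm and grip.

Emit:
servo_tool --increments '[{"ax": 0, "ay": 0, "az": 0, "x": 0, "y": 0, "z": 0.0215, "gripper": 1}, {"ax": 0, "ay": 0, "az": 0, "x": 0, "y": 0, "z": 0, "gripper": 1}, {"ax": 0, "ay": 0, "az": 0, "x": 0, "y": 0, "z": 0, "gripper": 0}, {"ax": 0, "ay": 0, "az": 0, "x": 0, "y": 0, "z": 0, "gripper": 0}, {"ax": 0, "ay": 0, "az": 0, "x": 0, "y": 0, "z": 0, "gripper": 0}, {"ax": 0, "ay": 0, "az": 0, "x": 0, "y": 0, "z": 0, "gripper": 0}, {"ax": 0, "ay": 0, "az": 0, "x": 0, "y": 0, "z": 0, "gripper": 0}]' --force 70

```text
t: 5.42
position: [0.5629, -0.1637, 0.1401]
orientation: [3.106, 0.474, 0.0]
ft_force: [-1.0, -0.3, 4.7]
width: 0.009
finger_force: 68.2
```

Emit:
servo_tool --increments '[{"ax": 0, "ay": 0, "az": 0, "x": 0, "y": 0, "z": -0.01, "gripper": 0}, {"ax": 0, "ay": 0, "az": 0, "x": 0, "y": 0, "z": -0.02, "gripper": 0}, {"ax": 0, "ay": 0, "az": 0, "x": 0, "y": 0, "z": -0.025, "gripper": 0}, {"ax": 0, "ay": 0, "az": 0, "x": 0, "y": 0, "z": -0.03, "gripper": 0}, {"ax": 0, "ay": 0, "az": 0, "x": 0, "y": 0, "z": -0.025, "gripper": 0}, {"ax": 0, "ay": 0, "az": 0, "x": 0, "y": 0, "z": -0.02, "gripper": 0}, {"ax": 0, "ay": 0, "az": 0, "x": 0, "y": 0, "z": 0, "gripper": 0}]'

```text
t: 6.3
position: [0.5632, -0.1637, 0.2714]
orientation: [3.105, 0.474, 0.004]
ft_force: [-0.2, -0.1, -2.4]
width: 0.0087
finger_force: 68.2
```

```bash
python3 - <<'E'
from h import *
s=ctrl.sense();print(s['position'],s['ft_force'],s['width'],s['finger_force'])
a=vision.snapshot('scene');b=vision.snapshot('top');w=vision.snapshot('wrist')
T=[(a,np.array(finder.spot_point('tang_top',a)[0]['centre'])*[H,W]),(b,np.array(finder.spot_point('tang_top',b)[0]['centre'])*[H,W])]
print(tri(T),T[0][1],T[1][1])
x0=[int(v) for v in T[0][1]];x1=[int(v) for v in T[1][1]]
A=cv2.resize(a['color'][x0[0]-40:x0[0]+40,x0[1]-40:x0[1]+40],(400,400),interpolation=2)
C=cv2.resize(w['color'][120:420,130:430],(400,400),interpolation=2)
cv2.imwrite('pics/t1.png',np.hstack([A,C])[:,:,::-1])
E
```

```text
[ 0.5632214  -0.16373864  0.27136506] [-0.16736185 -0.10325254 -2.3664128 ] 0.008685311637590948 68.17967534065247
(array([0.54254691, 0.16591125, 0.08559041]), [array([-0.2, -1. ]), array([ 0.5, -0.9])]) [271.908 313.32 ] [179.298 207.088]
```

View pics/t1.png

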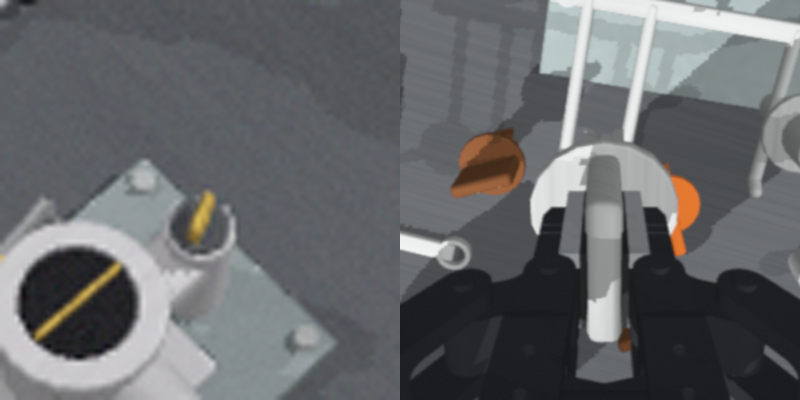

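The left crop shows the tang, a gold strip on the boss at crop (203,218). The right crop shows the key held upright between the pads. I'll carry it to beside the carburettor with the tang ahead of the camera.

Emit:
servo_tool --increments '[{"ax": 0, "ay": 0, "az": 0, "x": 0, "y": -0.03, "z": 0.002, "gripper": 0}, {"ax": 0, "ay": 0, "az": 0, "x": 0, "y": -0.045, "z": 0.004, "gripper": 0}, {"ax": 0, "ay": 0, "az": 0, "x": 0, "y": -0.045, "z": 0.004, "gripper": 0}, {"ax": 0, "ay": 0, "az": 0, "x": 0, "y": -0.045, "z": 0.004, "gripper": 0}, {"ax": 0, "ay": 0, "az": 0, "x": 0, "y": -0.045, "z": 0.004, "gripper": 0}, {"ax": 0, "ay": 0, "az": 0, "x": 0, "y": -0.045, "z": 0.004, "gripper": 0}, {"ax": 0, "ay": 0, "az": 0, "x": 0, "y": -0.04, "z": 0.004, "gripper": 0}, {"ax": 0, "ay": 0, "az": 0, "x": 0, "y": -0.026, "z": 0.002, "gripper": 0}, {"ax": 0, "ay": 0, "az": 0, "x": 0, "y": 0, "z": 0, "gripper": 0}, {"ax": 0, "ay": 0, "az": 0, "x": 0, "y": 0, "z": 0, "gripper": 0}]'

```text
t: 7.8
position: [0.467, 0.1421, 0.2415]
orientation: [3.105, 0.473, -0.001]
ft_force: [0.5, -0.4, -1.9]
width: 0.0092
finger_force: 68.3
```

```bash
python3 - <<'E'
from h import *
w=vision.snapshot('wrist');np.save('w5.npy',w,allow_pickle=True)
s=ctrl.sense();print(s['position'],s['qpos'],s['width'])
X=np.array([.5425,.166,.0856]);print(proj(w,X),pts('tang_top',w),pts('carb',w))
r,c=[int(v) for v in proj(w,X)]
r=max(r,50);c=max(c,50);print(r,c)
A=cv2.resize(w['color'][r-50:r+50,c-50:c+50],(400,400),interpolation=2);B=cv2.resize(w['color'],(400,300),interpolation=2)
cv2.imwrite('pics/t2.png',np.hstack([A,np.vstack([B,np.zeros((100,400,3),np.uint8)])])[:,:,::-1])
E
```

```text
[0.46714772 0.1419037  0.24157473] [-0.1307905   0.31904744 -0.35494348  1.93453653  0.13849699  0.91184944
 -1.82325791] 0.009269855139688445
[ 86.95945711 283.25367644] [(0.66, array([ 78.5, 279.9]))] [(0.9, array([ 44.3, 287.7]))]
86 283
```

View pics/t2.png

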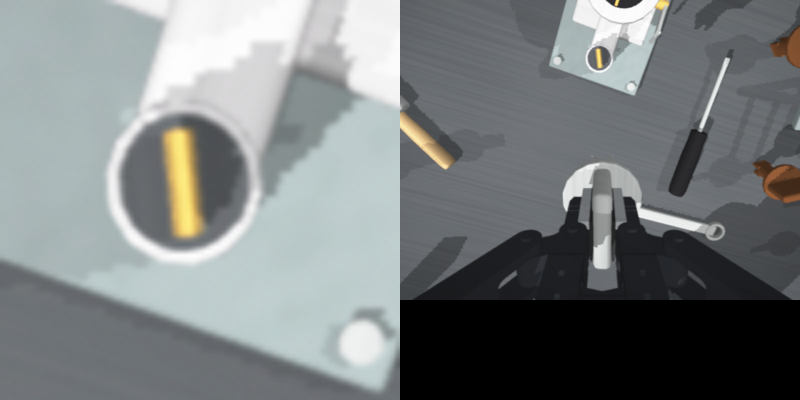

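The crop shows the tang as a gold bar from crop (179,130) to (190,236), inside the boss at (184,183). The view is nearly vertical. I'll measure it by colour.

```bash
cat >> h.py <<'E'
def tang(w,z,guess,save_=None):
    r,c=proj(w,np.array(guess)); 
    hsv=cv2.cvtColor(w['color'],cv2.COLOR_RGB2HSV); m=cv2.inRange(hsv,(18,90,60),(35,255,255))
    yy,xx=np.mgrid[:H,:W]; m[(yy-r)**2+(xx-c)**2>28**2]=0
    n,l,st,ce=cv2.connectedComponentsWithStats(m); k=1+st[1:,4].argmax(); m=(l==k)
    rr,cc=np.nonzero(m); ob=cv2.minAreaRect(np.c_[cc,rr].astype(np.float32))
    P=np.array([onz(w,(a,b),z)[:2] for a,b in zip(rr,cc)]); 
    hu=cv2.minAreaRect((P*1e4).astype(np.float32))
    C=P.mean(0);u,s,v=np.linalg.svd(P-C); d=v[0]; 
    return C,np.array(hu[0])/1e4,np.array(hu[1])/10,np.degrees(np.arctan2(d[1],d[0]))%180,m.sum(),(rr.mean(),cc.mean())
E
python3 - <<'E'
from h import *
w=np.load('w5.npy',allow_pickle=True).item()
for z in(.0856,.08):print(tang(w,z,[.5425,.166,.0856]))
E
```

```text
(array([0.54538742, 0.17063656]), array([0.54524678, 0.17061301]), array([18.32967072,  5.4906105 ]), np.float64(23.2603358047281), np.int64(201), (np.float64(80.96019900497512), np.float64(278.35820895522386)))
(array([0.5453834 , 0.17070301]), array([0.54523999, 0.17067904]), array([18.68365479,  5.59664459]), np.float64(23.260335804728072), np.int64(201), (np.float64(80.96019900497512), np.float64(278.35820895522386)))
```

Emit:
servo_tool --increments '[{"ax": 0, "ay": 0, "az": -10, "x": 0, "y": 0, "z": 0, "gripper": 0}, {"ax": 0, "ay": 0, "az": -10, "x": 0, "y": 0, "z": 0, "gripper": 0}, {"ax": 0, "ay": 0, "az": -10, "x": 0, "y": 0, "z": 0, "gripper": 0}, {"ax": 0, "ay": 0, "az": -10, "x": 0, "y": 0, "z": 0, "gripper": 0}, {"ax": 0, "ay": 0, "az": -10, "x": 0, "y": 0, "z": 0, "gripper": 0}, {"ax": 0, "ay": 0, "az": -10, "x": 0, "y": 0, "z": 0, "gripper": 0}, {"ax": 0, "ay": 0, "az": -10, "x": 0, "y": 0, "z": 0, "gripper": 0}, {"ax": 0, "ay": 0, "az": -10, "x": 0, "y": 0, "z": 0, "gripper": 0}, {"ax": 0, "ay": 0, "az": -10, "x": 0, "y": 0, "z": 0, "gripper": 0}, {"ax": 0, "ay": 0, "az": -10, "x": 0, "y": 0, "z": 0, "gripper": 0}]'

```text
t: 9.2
position: [0.4672, 0.142, 0.2418]
orientation: [1.627, 2.687, -0.0]
ft_force: [0.1, 0.2, -1.6]
width: 0.0087
finger_force: 68.3
```

Emit:
servo_tool --increments '[{"ax": 0, "ay": 0, "az": -10, "x": 0, "y": 0, "z": 0, "gripper": 0}, {"ax": 0, "ay": 0, "az": -10, "x": 0, "y": 0, "z": 0, "gripper": 0}, {"ax": 0, "ay": 0, "az": -10, "x": 0, "y": 0, "z": 0, "gripper": 0}, {"ax": 0, "ay": 0, "az": -10, "x": 0, "y": 0, "z": 0, "gripper": 0}, {"ax": 0, "ay": 0, "az": -10, "x": 0, "y": 0, "z": 0, "gripper": 0}, {"ax": 0, "ay": 0, "az": -10, "x": 0, "y": 0, "z": 0, "gripper": 0}, {"ax": 0, "ay": 0, "az": -10, "x": 0, "y": 0, "z": 0, "gripper": 0}, {"ax": 0, "ay": 0, "az": -10, "x": 0, "y": 0, "z": 0, "gripper": 0}, {"ax": 0, "ay": 0, "az": -6, "x": 0, "y": 0, "z": 0, "gripper": 0}, {"ax": 0, "ay": 0, "az": 0, "x": 0, "y": 0, "z": 0, "gripper": 0}]'

```text
t: 10.45
position: [0.4672, 0.1421, 0.2416]
orientation: [0.633, -3.077, -0.0]
ft_force: [-0.2, -0.3, -1.7]
width: 0.0089
finger_force: 68.3
```

```bash
cat >> h.py <<'E'
def st(target=None):
    s=ctrl.sense();R=Ro.from_rotvec(s['orientation']).as_matrix();y=np.degrees(np.arctan2(R[1,0],R[0,0]))%360
    print('t',s['t'],'pos',s['position'].round(4) if hasattr(s['position'],'round') else s['position'],'yaw',round(y,2),'tilt',np.round(R[:2,2],4),'q',np.round(s['qpos'],2),'F',np.round(s['ft_force'],1),'M',np.round(s['torque'],2),'w',round(s['width'],4),s['finger_force'])
    if target is not None: print('tool delta',np.round(R.T@(np.array(target)-s['position']),4))
E
python3 -c "
from h import *
st([.6188,.2022,.2415])"
```

```text
t 10.45 pos [0.4672 0.1421 0.2416] yaw 203.25 tilt [-0.0004  0.0002] q [ 0.39  0.48 -1.07  1.91  0.49  1.04  1.08] F [-0.2 -0.3 -1.7] M [-0.02 -0.03  0.01] w 0.0089 68.33837985992432
tool delta [-1.631e-01 -4.600e-03  1.000e-04]
```

Emit:
servo_tool --increments '[{"ax": 0, "ay": 0, "az": 0, "x": -0.03, "y": -0.001, "z": 0, "gripper": 0}, {"ax": 0, "ay": 0, "az": 0, "x": -0.037, "y": -0.001, "z": 0, "gripper": 0}, {"ax": 0, "ay": 0, "az": 0, "x": -0.036, "y": -0.001, "z": 0, "gripper": 0}, {"ax": 0, "ay": 0, "az": 0, "x": -0.035, "y": -0.001, "z": 0, "gripper": 0}, {"ax": 0, "ay": 0, "az": 0, "x": -0.025, "y": -0.0006, "z": 0, "gripper": 0}, {"ax": 0, "ay": 0, "az": 0, "x": 0, "y": 0, "z": 0, "gripper": 0}, {"ax": 0, "ay": 0, "az": 0, "x": 0, "y": 0, "z": 0, "gripper": 0}]'

```text
t: 11.32
position: [0.6179, 0.2029, 0.2417]
orientation: [0.634, -3.077, 0.0]
ft_force: [-0.7, -0.2, -1.9]
width: 0.0088
finger_force: 68.4
```

```bash
python3 - <<'E'
from h import *
st()
w=vision.snapshot('wrist');np.save('w6.npy',w,allow_pickle=True)
for z in(.0856,):print(tang(w,z,[.5452,.1706,.0856]))
v=np.load('w5.npy',allow_pickle=True).item();print(tri([(v,tang(v,.0856,[.5452,.1706,.0856])[5]),(w,tang(w,.0856,[.5452,.1706,.0856])[5])]))
for n in('scene','top'):
    p=vision.snapshot(n)
    for r in finder.spot_point('tang_top',p)[:2]:
        c=np.array(r['centre'])*[H,W];print(n,r['score'],c,onz(p,c,.087))
    try: print(tang(p,.084,[.5452,.1706,.0856]))
    except Exception as e: print(e)
E
```

```text
t 11.325 pos [0.6179 0.2029 0.2417] yaw 203.28 tilt [-0.0004 -0.0004] q [ 0.16  0.72 -0.95  1.49  0.61  1.24  1.1 ] F [-0.7 -0.2 -1.9] M [ 0.02 -0.01  0.01] w 0.0088 68.38770747184753
(array([0.54482975, 0.17039795]), array([0.5450585 , 0.17025703]), array([18.02313995,  5.10114288]), np.float64(24.24843033027588), np.int64(193), (np.float64(81.86528497409327), np.float64(280.80829015544043)))
(array([0.54512185, 0.17046233, 0.10180722]), [array([ 0.4, -0.1]), array([ 0.4, -0.2])])
(array([0.60044019, 0.16047249]), array([0.60043975, 0.16047285]), array([2.2016243 , 2.01157341]), np.float64(39.25969136424555), np.int64(4), (np.float64(288.5), np.float64(290.5)))
top 0.47 [183.288 203.672] [0.534969   0.17059334 0.087     ]
(array([0.54279837, 0.17043946]), array([0.54256953, 0.17060061]), array([16.81528473,  8.01724014]), np.float64(18.800077533523194), np.int64(35), (np.float64(179.88571428571427), np.float64(204.0857142857143)))
```

Emit:
servo_tool --increments '[{"ax": 0, "ay": 0, "az": 0, "x": 0.025, "y": -0.0003, "z": 0, "gripper": 0}, {"ax": 0, "ay": 0, "az": 0, "x": 0.03, "y": -0.0004, "z": 0, "gripper": 0}, {"ax": 0, "ay": 0, "az": 0, "x": 0.0247, "y": -0.0003, "z": 0, "gripper": 0}, {"ax": 0, "ay": 0, "az": -0.5, "x": 0, "y": 0, "z": 0.015, "gripper": 0}, {"ax": 0, "ay": 0, "az": 0, "x": 0, "y": 0, "z": 0.025, "gripper": 0}, {"ax": 0, "ay": 0, "az": 0, "x": 0, "y": 0, "z": 0.02, "gripper": 0}, {"ax": 0, "ay": 0, "az": 0, "x": 0, "y": 0, "z": 0.013, "gripper": 0}, {"ax": 0, "ay": 0, "az": 0, "x": 0, "y": 0, "z": 0, "gripper": 0}, {"ax": 0, "ay": 0, "az": 0, "x": 0, "y": 0, "z": 0, "gripper": 0}]'

```text
t: 12.7
position: [0.5459, 0.1709, 0.1694]
orientation: [-0.649, 3.073, 0.0]
ft_force: [-0.4, 0.5, -1.3]
width: 0.009
finger_force: 68.5
```

```bash
python3 -c "
from h import *
st([.5451,.1705,.146])"
```

```text
t 12.7 pos [0.5459 0.1709 0.1694] yaw 203.86 tilt [0.0006 0.0004] q [ 0.23  0.69 -0.95  1.78  0.65  1.02  1.02] F [-0.4  0.5 -1.3] M [0.04 0.01 0.  ] w 0.009 68.46097469329834
tool delta [ 0.001  -0.0001  0.0234]
```

Aligned to within 1 mm. I'll descend slowly.

Emit:
servo_tool --increments '[{"ax": 0, "ay": 0, "az": 0, "x": 0.0008, "y": 0, "z": 0.004, "gripper": 0}, {"ax": 0, "ay": 0, "az": 0, "x": 0, "y": 0, "z": 0.004, "gripper": 0}, {"ax": 0, "ay": 0, "az": 0, "x": 0, "y": 0, "z": 0.003, "gripper": 0}, {"ax": 0, "ay": 0, "az": 0, "x": 0, "y": 0, "z": 0.003, "gripper": 0}, {"ax": 0, "ay": 0, "az": 0, "x": 0, "y": 0, "z": 0.002, "gripper": 0}, {"ax": 0, "ay": 0, "az": 0, "x": 0, "y": 0, "z": 0, "gripper": 0}]'

```text
t: 13.45
position: [0.5449, 0.1703, 0.1527]
orientation: [0.649, -3.074, -0.0]
ft_force: [-0.7, -0.1, -0.6]
width: 0.0085
finger_force: 68.5
```

```bash
python3 -c "
from h import *
st([.5451,.1705,.146])"
```

```text
t 13.45 pos [0.5449 0.1703 0.1527] yaw 203.86 tilt [-0.0002  0.    ] q [ 0.22  0.71 -0.93  1.79  0.68  0.99  1.  ] F [-0.7 -0.1 -0.6] M [-0.03 -0.02 -0.03] w 0.0085 68.46025586128235
tool delta [-0.0003  0.0001  0.0067]
```

Emit:
servo_tool --increments '[{"ax": 0, "ay": 0, "az": 0, "x": 0, "y": 0, "z": 0.002, "gripper": 0}, {"ax": 0, "ay": 0, "az": 0, "x": 0, "y": 0, "z": 0.002, "gripper": 0}, {"ax": 0, "ay": 0, "az": 0, "x": 0, "y": 0, "z": 0.001, "gripper": 0}, {"ax": 0, "ay": 0, "az": 0, "x": 0, "y": 0, "z": 0, "gripper": 0}]'

```text
t: 13.95
position: [0.5455, 0.1708, 0.1498]
orientation: [-0.649, 3.072, -0.001]
ft_force: [-7.0, -5.1, 33.0]
width: 0.0092
finger_force: 74.0
```

Emit:
servo_tool --increments '[{"ax": 0, "ay": 0, "az": 0, "x": 0, "y": 0, "z": 0.001, "gripper": 0}, {"ax": 0, "ay": 0, "az": 0, "x": 0, "y": 0, "z": 0, "gripper": 0}]'

```text
t: 14.2
position: [0.5461, 0.1711, 0.1495]
orientation: [-0.648, 3.07, -0.001]
ft_force: [-6.5, -4.1, 42.7]
width: 0.0088
finger_force: 75.6
```

Emit:
servo_tool --increments '[{"ax": 0, "ay": 0, "az": 0, "x": 0, "y": 0, "z": 0.001, "gripper": 0}, {"ax": 0, "ay": 0, "az": 0, "x": 0, "y": 0, "z": 0, "gripper": 0}]'

```text
t: 14.45
position: [0.5468, 0.1716, 0.1492]
orientation: [-0.648, 3.068, 0.0]
ft_force: [-4.4, -4.7, 49.2]
width: 0.0092
finger_force: 77.0
```

Emit:
servo_tool --increments '[{"ax": 0, "ay": 0, "az": 0, "x": 0, "y": 0, "z": -0.003, "gripper": 0}, {"ax": 0, "ay": 0, "az": 0, "x": 0, "y": 0, "z": 0, "gripper": 0}]'

```text
t: 14.7
position: [0.5457, 0.1708, 0.1498]
orientation: [-0.649, 3.071, 0.001]
ft_force: [1.1, 0.2, 14.9]
width: 0.0088
finger_force: 71.8
```

```bash
python3 -c "
from h import *
st([.5451,.1705,.149])"
```

```text
t 14.7 pos [0.5457 0.1708 0.1498] yaw 203.85 tilt [0.0022 0.0009] q [ 0.22  0.72 -0.93  1.79  0.68  0.99  1.  ] F [ 1.1  0.2 14.9] M [-0.06 -0.18  0.  ] w 0.0088 71.75099730491638
tool delta [ 0.0007 -0.      0.0008]
```

Emit:
servo_tool --increments '[{"ax": 0, "ay": 0, "az": 4, "x": 0, "y": 0, "z": 0, "gripper": 0}, {"ax": 0, "ay": 0, "az": 4, "x": 0, "y": 0, "z": 0, "gripper": 0}, {"ax": 0, "ay": 0, "az": 0, "x": 0, "y": 0, "z": 0, "gripper": 0}]'

```text
t: 15.08
position: [0.5459, 0.1707, 0.1498]
orientation: [-0.431, 3.109, 0.0]
ft_force: [0.8, -1.2, 14.5]
width: 0.0093
finger_force: 71.7
```

```bash
python3 -c "
from h import *
st([.5451,.1705,.149])"
```

```text
t 15.075 pos [0.5459 0.1707 0.1498] yaw 195.79 tilt [0.0024 0.0006] q [ 0.2   0.7  -0.9   1.79  0.66  0.97  0.87] F [ 0.8 -1.2 14.5] M [-0.31 -0.31  0.04] w 0.0093 71.68290138244629
tool delta [ 0.0008 -0.      0.0008]
```

Emit:
servo_tool --increments '[{"ax": 0, "ay": 0, "az": 6, "x": 0, "y": 0, "z": 0, "gripper": 0}, {"ax": 0, "ay": 0, "az": 6, "x": 0, "y": 0, "z": 0, "gripper": 0}, {"ax": 0, "ay": 0, "az": 6, "x": 0, "y": 0, "z": 0, "gripper": 0}, {"ax": 0, "ay": 0, "az": 6, "x": 0, "y": 0, "z": 0, "gripper": 0}, {"ax": 0, "ay": 0, "az": 0, "x": 0, "y": 0, "z": 0, "gripper": 0}]'

```text
t: 15.7
position: [0.546, 0.1703, 0.1498]
orientation: [0.226, 3.131, -0.0]
ft_force: [1.5, -3.9, 14.7]
width: 0.009
finger_force: 71.7
```

```bash
python3 -c "
from h import *
st([.5451,.1705,.149])"
```

```text
t 15.7 pos [0.546  0.1703 0.1498] yaw 171.74 tilt [ 0.0027 -0.0002] q [ 0.14  0.67 -0.8   1.8   0.59  0.93  0.51] F [ 1.5 -3.9 14.7] M [-0.85 -0.5   0.06] w 0.009 71.73561573028564
tool delta [0.0009 0.0001 0.0008]
```

Emit:
servo_tool --increments '[{"ax": 0, "ay": 0, "az": 4, "x": 0, "y": 0, "z": 0, "gripper": 0}, {"ax": 0, "ay": 0, "az": 4, "x": 0, "y": 0, "z": 0, "gripper": 0}, {"ax": 0, "ay": 0, "az": 0, "x": 0, "y": 0, "z": 0, "gripper": 0}]'

```text
t: 16.08
position: [0.546, 0.1701, 0.1498]
orientation: [0.443, 3.108, -0.0]
ft_force: [2.5, -3.4, 16.2]
width: 0.009
finger_force: 71.7
```

```bash
python3 -c "
from h import *
st([.5451,.1705,.149])"
```

```text
t 16.075 pos [0.546  0.1701 0.1498] yaw 163.77 tilt [ 0.0026 -0.0004] q [ 0.12  0.66 -0.77  1.8   0.56  0.92  0.39] F [ 2.5 -3.4 16.2] M [-1.15 -0.55  0.  ] w 0.009 71.73902750015259
tool delta [0.001  0.0001 0.0008]
```

Emit:
servo_tool --increments '[{"ax": 0, "ay": 0, "az": 4, "x": 0, "y": 0, "z": 0, "gripper": 0}, {"ax": 0, "ay": 0, "az": 4, "x": 0, "y": 0, "z": 0, "gripper": 0}, {"ax": 0, "ay": 0, "az": 0, "x": 0, "y": 0, "z": 0, "gripper": 0}]'

```text
t: 16.45
position: [0.5461, 0.1698, 0.1497]
orientation: [0.659, 3.069, -0.0]
ft_force: [0.7, -4.7, 16.8]
width: 0.0087
finger_force: 71.8
```

```bash
python3 -c "
from h import *
st([.5451,.1705,.149])"
```

```text
t 16.45 pos [0.5461 0.1698 0.1497] yaw 155.75 tilt [ 0.0025 -0.0008] q [ 0.1   0.65 -0.73  1.8   0.54  0.91  0.27] F [ 0.7 -4.7 16.8] M [-1.39 -0.5   0.02] w 0.0087 71.7732846736908
tool delta [0.0012 0.0002 0.0007]
```

Emit:
servo_tool --increments '[{"ax": 0, "ay": 0, "az": 4, "x": 0, "y": -0.0004, "z": 0, "gripper": 0}, {"ax": 0, "ay": 0, "az": 4, "x": 0, "y": 0, "z": 0, "gripper": 0}, {"ax": 0, "ay": 0, "az": 0, "x": 0, "y": 0, "z": 0, "gripper": 0}]'

```text
t: 16.82
position: [0.546, 0.1695, 0.1498]
orientation: [0.872, 3.015, 0.0]
ft_force: [2.4, -4.7, 15.3]
width: 0.0091
finger_force: 71.7
```

```bash
python3 -c "
from h import *
st([.5451,.1705,.149])"
```

```text
t 16.825 pos [0.546  0.1695 0.1498] yaw 147.76 tilt [ 0.0027 -0.0006] q [ 0.08  0.64 -0.7   1.8   0.52  0.9   0.15] F [ 2.4 -4.7 15.3] M [-1.36 -0.63  0.05] w 0.0091 71.71791672706604
tool delta [0.0013 0.0004 0.0008]
```

Emit:
servo_tool --increments '[{"ax": 0, "ay": 0, "az": 4, "x": 0, "y": 0, "z": 0, "gripper": 0}, {"ax": 0, "ay": 0, "az": 3, "x": 0, "y": 0, "z": 0, "gripper": 0}, {"ax": 0, "ay": 0, "az": 0, "x": 0, "y": 0, "z": 0, "gripper": 0}]'

```text
t: 17.2
position: [0.5459, 0.1693, 0.1497]
orientation: [1.054, 2.957, -0.0]
ft_force: [1.3, -4.6, 17.0]
width: 0.0091
finger_force: 71.7
```

```bash
python3 -c "
from h import *
st([.5451,.1705,.149])"
```

```text
t 17.2 pos [0.5459 0.1693 0.1497] yaw 140.77 tilt [ 0.0025 -0.0009] q [ 0.06  0.63 -0.67  1.8   0.49  0.89  0.05] F [ 1.3 -4.6 17. ] M [-1.6  -0.54 -0.01] w 0.0091 71.70645475387573
tool delta [0.0014 0.0004 0.0007]
```

Emit:
servo_tool --increments '[{"ax": 0, "ay": 0, "az": 3, "x": 0, "y": 0, "z": 0, "gripper": 0}, {"ax": 0, "ay": 0, "az": 3, "x": 0, "y": 0, "z": 0, "gripper": 0}, {"ax": 0, "ay": 0, "az": 0, "x": 0, "y": 0, "z": 0, "gripper": 0}]'

```text
t: 17.58
position: [0.5459, 0.1692, 0.1497]
orientation: [1.207, 2.898, -0.0]
ft_force: [1.0, -5.9, 16.7]
width: 0.0087
finger_force: 71.8
```

```bash
python3 -c "
from h import *
st([.5451,.1705,.149])"
```

```text
t 17.575 pos [0.5459 0.1692 0.1497] yaw 134.77 tilt [ 0.0023 -0.0011] q [ 0.05  0.62 -0.65  1.8   0.48  0.88 -0.04] F [ 1.  -5.9 16.7] M [-1.79 -0.37  0.04] w 0.0087 71.7958116531372
tool delta [0.0015 0.0004 0.0007]
```

Emit:
servo_tool --increments '[{"ax": 0, "ay": 0, "az": 3, "x": 0, "y": 0, "z": 0, "gripper": 0}, {"ax": 0, "ay": 0, "az": 3, "x": 0, "y": 0, "z": 0, "gripper": 0}, {"ax": 0, "ay": 0, "az": 0, "x": 0, "y": 0, "z": 0, "gripper": 0}]'

```text
t: 17.95
position: [0.5458, 0.1691, 0.1497]
orientation: [1.357, 2.831, -0.0]
ft_force: [0.1, -5.1, 16.9]
width: 0.009
finger_force: 72.0
```

```bash
python3 -c "
from h import *
st([.5451,.1705,.149])"
```

```text
t 17.95 pos [0.5458 0.1691 0.1497] yaw 128.77 tilt [ 0.0022 -0.0013] q [ 0.03  0.61 -0.62  1.8   0.46  0.87 -0.13] F [ 0.1 -5.1 16.9] M [-1.86 -0.18  0.07] w 0.009 72.00460195541382
tool delta [0.0015 0.0004 0.0007]
```

Emit:
servo_tool --increments '[{"ax": 0, "ay": 0, "az": 2, "x": 0, "y": 0, "z": 0, "gripper": 0}, {"ax": 0, "ay": 0, "az": 2, "x": 0, "y": 0, "z": 0, "gripper": 0}, {"ax": 0, "ay": 0, "az": 0, "x": 0, "y": 0, "z": 0, "gripper": 0}]'

```text
t: 18.32
position: [0.5456, 0.1689, 0.1497]
orientation: [1.455, 2.782, -0.001]
ft_force: [-1.2, -6.9, 18.6]
width: 0.0091
finger_force: 72.1
```

```bash
python3 -c "
from h import *
st([.5451,.1705,.149])"
```

```text
t 18.325 pos [0.5456 0.1689 0.1497] yaw 124.78 tilt [ 0.0018 -0.0016] q [ 0.02  0.61 -0.6   1.8   0.44  0.87 -0.19] F [-1.2 -6.9 18.6] M [-2.15  0.03  0.07] w 0.0091 72.14599013328552
tool delta [0.0016 0.0005 0.0007]
```

Emit:
servo_tool --increments '[{"ax": 0, "ay": 0, "az": 2, "x": 0, "y": 0, "z": 0, "gripper": 0}, {"ax": 0, "ay": 0, "az": 2, "x": 0, "y": 0, "z": 0, "gripper": 0}, {"ax": 0, "ay": 0, "az": 0, "x": 0, "y": 0, "z": 0, "gripper": 0}]'

```text
t: 18.7
position: [0.5456, 0.1687, 0.1497]
orientation: [1.551, 2.729, -0.001]
ft_force: [-1.4, -7.8, 18.8]
width: 0.009
finger_force: 72.4
```

```bash
python3 -c "
from h import *
st([.5451,.1705,.149])"
```

```text
t 18.7 pos [0.5456 0.1687 0.1497] yaw 120.79 tilt [ 0.0017 -0.0019] q [ 0.01  0.61 -0.59  1.8   0.43  0.86 -0.25] F [-1.4 -7.8 18.8] M [-2.41  0.2   0.22] w 0.009 72.36860632896423
tool delta [0.0018 0.0005 0.0007]
```

Emit:
servo_tool --increments '[{"ax": 0, "ay": 0, "az": 2, "x": 0, "y": 0, "z": 0, "gripper": 0}, {"ax": 0, "ay": 0, "az": 0, "x": 0, "y": 0, "z": 0, "gripper": 0}]'

```text
t: 18.95
position: [0.5456, 0.1687, 0.1497]
orientation: [1.598, 2.702, -0.001]
ft_force: [-1.3, -9.1, 19.3]
width: 0.009
finger_force: 72.5
```

```bash
python3 -c "
from h import *
st([.5451,.1705,.149])"
```

```text
t 18.95 pos [0.5456 0.1687 0.1497] yaw 118.8 tilt [ 0.0017 -0.0019] q [ 0.    0.6  -0.58  1.81  0.43  0.86 -0.28] F [-1.3 -9.1 19.3] M [-2.44  0.27  0.37] w 0.009 72.48780012130737
tool delta [0.0018 0.0005 0.0007]
```

Emit:
servo_tool --increments '[{"ax": 0, "ay": 0, "az": 2, "x": 0, "y": 0, "z": 0, "gripper": 0}, {"ax": 0, "ay": 0, "az": 0, "x": 0, "y": 0, "z": 0, "gripper": 0}]'

```text
t: 19.2
position: [0.5456, 0.1686, 0.1497]
orientation: [1.645, 2.674, -0.001]
ft_force: [-0.8, -8.4, 18.9]
width: 0.0091
finger_force: 72.5
```

```bash
python3 -c "
from h import *
st([.5451,.1705,.149])
w=vision.snapshot('wrist');a=vision.snapshot('scene')
r,c=[int(v) for v in proj(a,np.array([.5456,.169,.11]))]
A=cv2.resize(a['color'][r-35:r+35,c-35:c+35],(400,400),interpolation=2);B=cv2.resize(w['color'][70:420,100:450],(400,400),interpolation=2)
cv2.imwrite('pics/s1.png',np.hstack([A,B])[:,:,::-1])
for z in (.078,.13,.136,.172): print(z,(proj(a,np.array([.5456,.169,z]))-[r-35,c-35])*400/70)
"
```

```text
t 19.2 pos [0.5456 0.1686 0.1497] yaw 116.8 tilt [ 0.0017 -0.0021] q [-0.    0.6  -0.57  1.81  0.42  0.86 -0.31] F [-0.8 -8.4 18.9] M [-2.56  0.22  0.51] w 0.0091 72.5330650806427
tool delta [0.0019 0.0004 0.0007]
0.078 [241.2106338  195.37692138]
0.13 [176.72175444 205.25664853]
0.136 [168.91546559 206.45257571]
0.172 [120.36049773 213.89122   ]
```

View pics/s1.png

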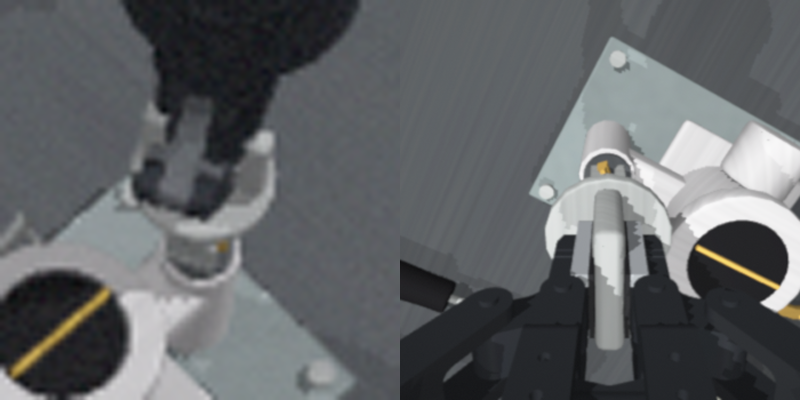

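The picture shows the key standing on the boss, with the tang's gold end showing in the slot at (603,168). The torque now rises linearly with angle (0.22, 0.37, 0.51 N m), so the screw is on its stop. Zero windup comes out at a tool yaw of about 123.8°. I'll back off in fine steps, watching for the play to close.

Emit:
servo_tool --increments '[{"ax": 0, "ay": 0, "az": -5, "x": 0, "y": 0, "z": 0, "gripper": 0}, {"ax": 0, "ay": 0, "az": -5, "x": 0, "y": 0, "z": 0, "gripper": 0}, {"ax": 0, "ay": 0, "az": 0, "x": 0, "y": 0, "z": 0, "gripper": 0}]'

```text
t: 19.68
position: [0.5455, 0.1692, 0.1497]
orientation: [1.404, 2.809, -0.0]
ft_force: [-1.9, -5.5, 18.4]
width: 0.0089
finger_force: 72.5
```

```bash
python3 -c "
from h import *
st()"
```

```text
t 19.675 pos [0.5455 0.1692 0.1497] yaw 126.89 tilt [ 0.0015 -0.0009] q [ 0.03  0.61 -0.61  1.8   0.45  0.87 -0.16] F [-1.9 -5.5 18.4] M [-1.7   0.38  0.02] w 0.0089 72.45848536491394
```

Emit:
servo_tool --increments '[{"ax": 0, "ay": 0, "az": -3, "x": 0, "y": 0, "z": 0, "gripper": 0}, {"ax": 0, "ay": 0, "az": 0, "x": 0, "y": 0, "z": 0, "gripper": 0}]'

```text
t: 19.92
position: [0.5455, 0.1693, 0.1497]
orientation: [1.33, 2.844, -0.0]
ft_force: [-1.1, -5.9, 19.3]
width: 0.0088
finger_force: 72.4
```

```bash
python3 -c "
from h import *
st()"
```

```text
t 19.925 pos [0.5455 0.1693 0.1497] yaw 129.87 tilt [ 0.0016 -0.0009] q [ 0.03  0.62 -0.63  1.8   0.46  0.87 -0.11] F [-1.1 -5.9 19.3] M [-1.67  0.26  0.01] w 0.0088 72.4040150642395
```

Emit:
servo_tool --increments '[{"ax": 0, "ay": 0, "az": -3, "x": 0, "y": 0, "z": 0, "gripper": 0}, {"ax": 0, "ay": 0, "az": 0, "x": 0, "y": 0, "z": 0, "gripper": 0}]'

```text
t: 20.18
position: [0.5456, 0.1693, 0.1497]
orientation: [1.255, 2.878, -0.0]
ft_force: [-0.7, -5.8, 18.6]
width: 0.0089
finger_force: 72.4
```

```bash
python3 -c "
from h import *
st()"
```

```text
t 20.175 pos [0.5456 0.1693 0.1497] yaw 132.86 tilt [ 0.0017 -0.0009] q [ 0.04  0.62 -0.64  1.8   0.47  0.88 -0.07] F [-0.7 -5.8 18.6] M [-1.52  0.24 -0.02] w 0.0089 72.40832805633545
```

Emit:
servo_tool --increments '[{"ax": 0, "ay": 0, "az": -3, "x": 0, "y": 0, "z": 0, "gripper": 0}, {"ax": 0, "ay": 0, "az": 0, "x": 0, "y": 0, "z": 0, "gripper": 0}]'

```text
t: 20.42
position: [0.5456, 0.1694, 0.1497]
orientation: [1.18, 2.91, -0.0]
ft_force: [-0.9, -4.8, 18.5]
width: 0.0094
finger_force: 72.4
```

```bash
python3 -c "
from h import *
st()"
```

```text
t 20.425 pos [0.5456 0.1694 0.1497] yaw 135.87 tilt [ 0.0018 -0.0008] q [ 0.05  0.62 -0.65  1.8   0.48  0.88 -0.02] F [-0.9 -4.8 18.5] M [-1.5   0.22 -0.05] w 0.0094 72.40983724594116
```

Emit:
servo_tool --increments '[{"ax": 0, "ay": 0, "az": -3, "x": 0, "y": 0, "z": 0, "gripper": 0}, {"ax": 0, "ay": 0, "az": 0, "x": 0, "y": 0, "z": 0, "gripper": 0}]'

```text
t: 20.68
position: [0.5456, 0.1694, 0.1497]
orientation: [1.103, 2.94, -0.0]
ft_force: [-0.3, -5.0, 18.8]
width: 0.0089
finger_force: 72.4
```

```bash
python3 -c "
from h import *
st()"
```

```text
t 20.675 pos [0.5456 0.1694 0.1497] yaw 138.87 tilt [ 0.0017 -0.0007] q [ 0.06  0.63 -0.66  1.8   0.49  0.88  0.02] F [-0.3 -5.  18.8] M [-1.43  0.18 -0.06] w 0.0089 72.4007499217987
```

Emit:
servo_tool --increments '[{"ax": 0, "ay": 0, "az": -6, "x": 0, "y": 0, "z": 0, "gripper": 0}, {"ax": 0, "ay": 0, "az": -8, "x": 0, "y": 0, "z": 0, "gripper": 0}, {"ax": 0, "ay": 0, "az": -8, "x": 0, "y": 0, "z": 0, "gripper": 0}, {"ax": 0, "ay": 0, "az": -8, "x": 0, "y": 0, "z": 0, "gripper": 0}, {"ax": 0, "ay": 0, "az": -8, "x": 0, "y": 0, "z": 0, "gripper": 0}, {"ax": 0, "ay": 0, "az": -8, "x": 0, "y": 0, "z": 0, "gripper": 0}, {"ax": 0, "ay": 0, "az": -8, "x": 0, "y": 0, "z": 0, "gripper": 0}, {"ax": 0, "ay": 0, "az": -8, "x": 0, "y": 0, "z": 0, "gripper": 0}, {"ax": 0, "ay": 0, "az": 0, "x": 0, "y": 0, "z": 0, "gripper": 0}]'

```text
t: 21.8
position: [0.5455, 0.1705, 0.1497]
orientation: [-0.572, 3.087, 0.001]
ft_force: [-0.7, 0.1, 17.4]
width: 0.0089
finger_force: 72.2
```

```bash
python3 -c "
from h import *
st([.5451,.1705,.149])"
```

```text
t 21.8 pos [0.5455 0.1705 0.1497] yaw 200.98 tilt [0.0017 0.0013] q [ 0.22  0.71 -0.92  1.79  0.67  0.98  0.95] F [-0.7  0.1 17.4] M [0.   0.22 0.04] w 0.0089 72.23015427589417
tool delta [0.0004 0.0001 0.0007]
```

Emit:
servo_tool --increments '[{"ax": 0, "ay": 0, "az": -7, "x": 0, "y": 0, "z": 0, "gripper": 0}, {"ax": 0, "ay": 0, "az": -7, "x": 0, "y": 0, "z": 0, "gripper": 0}, {"ax": 0, "ay": 0, "az": -5, "x": 0, "y": 0, "z": 0, "gripper": 0}, {"ax": 0, "ay": 0, "az": -3.6, "x": 0, "y": 0, "z": 0, "gripper": 0}, {"ax": 0, "ay": 0, "az": 0, "x": 0, "y": 0, "z": 0, "gripper": 0}, {"ax": 0, "ay": 0, "az": 0, "x": 0, "y": 0, "z": 0, "gripper": 0}]'

```text
t: 22.55
position: [0.5452, 0.1708, 0.1497]
orientation: [-1.163, 2.917, 0.001]
ft_force: [-1.3, 0.9, 15.9]
width: 0.0087
finger_force: 72.2
```

```bash
python3 -c "
from h import *
st([.5451,.1705,.149])
M=[]
w=vision.snapshot('wrist'); print(tang(w,.085,[.5451,.1705,.085]))
r,c=[int(v) for v in proj(w,np.array([.5451,.1705,.085]))];save(w,'fin',(max(r-60,0),r+90,c-100,c+100),4)
for i in range(3): vision.snapshot('top');M.append(ctrl.sense()['torque'][2])
print(M)"
```

```text
t 22.55 pos [0.5452 0.1708 0.1497] yaw 223.46 tilt [0.0015 0.0013] q [ 0.26  0.75 -1.01  1.79  0.74  1.03  1.29] F [-1.3  0.9 15.9] M [0.27 0.37 0.  ] w 0.0087 72.24932312965393
tool delta [ 0.0003 -0.0001  0.0007]
(array([0.53888283, 0.16536598]), array([0.53880806, 0.16541907]), array([6.43524857, 5.51286201]), np.float64(37.88808228507439), np.int64(104), (np.float64(215.8846153846154), np.float64(283.86538461538464)))
[np.float64(-0.05695600239685289), np.float64(0.059268977525984874), np.float64(0.03050708814529145)]
```

```bash
python3 -c "
from h import *
st();print(workorder.job_done())"
```

```text
t 22.75 pos [0.5453 0.1708 0.1497] yaw 223.47 tilt [0.0016 0.0013] q [ 0.26  0.75 -1.01  1.79  0.74  1.03  1.29] F [-1.6  0.1 16.7] M [0.25 0.37 0.03] w 0.0089 72.22681760787964
the job is handed in; nothing more can be done
None
```

The job is handed in at 22.75 s: I lifted the thumb key off its fork, put it down over the tang, turned the screw clockwise until it seated, and backed it off about a quarter turn (inferred from tool angle and torque, about ±4°). The arm is still gripping the key, upright and pressed down on the screw.

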